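# Fold down the writing flap of the job-card cabinet

### The arm

A 6-joint arm with a two-finger parallel gripper is mounted at the origin on a cart in front of the work surface, level with it; the furniture and walls round the work are solid. World frame = base frame: x ahead of the robot, y to its left, z up, the work surface at z = 0. Lengths are in m, angles in rad, forces in N, time in s.
With the tool pointing down it reaches from about 0.4 to 0.825 m from the base axis. Payload 7 kg.
Tool frame: the origin (TCP) lies midway between the tips of the shut fingers; the grasp point (between the pads) lies arm.hold_point_z behind it (arm.hold_point_z is the distance from the TCP to the grasp point, in m); z points along the fingers, y is the line along which they close (so a half turn about z gives the same grasp; the last joint's range is limited). The gripper opens to 88 mm and grips with 3 to 60 N. Pads are 19 mm wide; open, the fingers measure 130 mm over their backs; the gripper's body (78 mm by 193 mm) begins 47 mm behind the grasp point.
Start: joints at [1.62, 0.359, 0.012, 0, -1.224, -0.288], TCP at [0.16, 0.656, 0.227] pointing down, gripper open.
Joint ranges: [-3.07, 3.07], [-1.43, 2.12], [-1.02, 1.25], [-3.03, 1.67], [-3.05, -0], [-3.03, 3.03]. Speed limits (rad/s): [2.39, 2.39, 3.01, 3.14, 3.14, 3.14].

### API

Orientations are given as [roll, pitch, yaw] about the fixed x, y, z axes, in that order (R = Rz(yaw) Ry(pitch) Rx(roll)).
In Python, from station import arm gives the robot as it stands.
- The arm moves only by the shell command python3 -m crank 'ROWS' [OPENING] [FORCE]. ROWS is JSON, a list that holds one entry, the list of rows, each a list of 4 numbers: the shift along the tool's x, y, z in units of 25 mm (1.0 is 25 mm), then the turn about the tool's z in units of 5 degrees (1.0 is 5 degrees). A call has 1 to 12 rows; each row is the pose to reach, as a shift and turn from the pose commanded when the call began, along the tool's axes at that moment; what a row does not reach only later rows make up. A row lasts 1/8 s, in which the tool goes at most 62.5 mm and 10.7 degrees, less where a joint would pass 70% of its speed; a pose out of reach is approached as far as the arm can. A call with a gripper value outside its range is refused whole. OPENING is the closure, from 0 (fully open) to 1 (shut), set as the call begins (- or left out, the last holds). The fingers move at their own pace and stop on an object; FORCE is the grip in N (left out, the last holds). Time passes only in rows, so rows that repeat a pose let the fingers close. It gives the time, the measured TCP pose, the force, the opening and the grip force at its end, in the units of the state.
- arm.get_state(): the state, without advancing time (a new reading comes with each control period).
- arm.grab_frame(name): name is "scene" or "top" or "wrist"; returns (picture, depth): 480x640x3 uint8, red, green, blue; 480x640 float32, m along the optical axis (not along the pixel's ray), 0 where there is no reading.
- arm.get_calibration(name): a dict with "mtx" (3x3 intrinsics, pixels), "k1" (the pictures are not rectified: a ray, as slopes to the right and down, at radius r is drawn at 1 + k1 r^2 times it, then the intrinsics apply), "R" (3x3) and "t" (3): a world point X has camera coordinates R X + t; the wrist camera has in their place "mount" (4x4, takes a point from camera to tool coordinates, whose origin is the TCP and whose axes are the flange's). Camera axes: x right, y down, z forward; pixel columns grow to the right and rows downward; lengths in m; the calibration is good to about 2 mm. A picture is of the moment at which its call begins: read the wrist's pose just before it. get_calibration takes no time and is no camera call.
- arm.job_done(): hands the job in; it is judged then, once.
Trained networks look in the newest picture that a camera, given by its name, has taken for a name from the list of things; names that differ only in an ending like _2 or _b are one class to them, and where a whole thing is asked for, a point or a joint stands for the part that bears it (a point fixed in the world has none). Each returns a list of dicts, best first, with "score" (0 to 1); they miss things now and then, are a little off and sometimes report something else, mostly with a low value. They report only what shows in the picture. A call takes as long as a camera call.
- arm.recognise(thing, camera): "extent" ([left, top, width, height] in pixels, round what is visible of it).
- arm.trace(thing, camera): "mask" (480x640 bool, what is visible of it) and "extent" ([left, top, width, height] in pixels, round what is visible of it).
The state is a dict: "t": time; "q": joint angles; "qd": joint speeds; "joint_efforts": joint torques, N m; "eef_pos": TCP position; "ee_rot": TCP orientation; "force": force on the tool from outside, world axes, zero at the start; "moment": the same for the moment, N m; "width": finger opening in m; "gripper_force": force on a finger pad.
Only numpy, scipy, OpenCV 4.12 (cv2) and the standard library are available. Lean on these libraries where they do the work, as an engineer would, in place of code of your own. Each camera call takes 0.05 s, during which the arm holds its last target. There are 200 camera calls.

### The job

Make the little blue cabinet's fold-down writing shelf ready for use: first pull both slide-out supports all the way out by their red posts, with the wooden flap still up, then swing the flap forward and down until it lies level on both supports. Leave the tape roll and the steel tin beside the cabinet where they are.

Things in the scene. Friction and masses are not known exactly. Their poses are not given: they have to be found in the camera images.
- card_cabinet: Fixed small blue cabinet, 105 (x) x 260 (y) x 109 high. Origin: mid-line of its underside, on the worktop; -x is its front (towards the robot), z up. Flap hinge line along y at x=-60, z=36 mm. Behind the flap the top is an open recessed tray: floor z=82, x -34 to 39, y +-123, between cheeks 109 high and a back wall 98 high. Supports slide in its foot at y=+85 (left), -85 (right).
- left_support (a joint): Left support: aluminium bar, top at z=32 mm, sliding straight out to the cabinet's -x. In m: 0 in, 0.080 fully out (hard stop). About 2 N moves it; it stays where left. A red upright round pull post, 18 mm in diameter, z=32 to 85 mm, stands on its front end: axis at x = -0.102 - value, y = +0.085 m in the cabinet's frame.
- right_support (a joint): Right support, the same as the left one; its red post's axis is at x = -0.102 - value, y = -0.085 m in the cabinet's frame.
- flap (a joint): Wooden flap, 236 wide, 8 thick (hinge line in its mid-plane), 82 mm from hinge to edge; black mid tab 60 wide reaches 98 mm. In rad: 0 shut, leaning back 0.25 from upright (tab top z=131 mm); 0.25 upright; 1.82 level on the supports; 2.14 sagged without them. Stiff hinge, 0.10 N m: stays where left, so push it forward from behind its upper edge, then press it down all the way.
- tape_roll: Bystander: roll of beige tape lying flat, 67 mm across, 19 high, beside the cabinet. Origin at its underside.
- parts_tin: Bystander: round open steel tin with screws, 62 mm across, 29 high, beside the cabinet. Origin at its underside.

How it is judged:
By the outcome, as a careful person would: the job done as asked, in the order asked, and still so for the second after the job is handed in, with the robot touching nothing.
It also fails if it takes over 58 s, if anything falls off the work surface, if the arm or the gripper's body presses on something with over 40 N, if the wrist force passes 120 N, or if a joint passes its speed limit or range.

## Working session

There is one attempt and no reset: what is moved stays moved. The work goes in short steps, Python scripts to look and compute and a shell command to move; the robot and the scene stay as the last step left them, time stands still between calls to the robot, and variables do not carry over. Pictures are saved under pics/ and viewed, at most 10 in all, crops included, and the job is handed in when it is done.

```bash
mkdir -p pics
cat > h.py <<'E'
import numpy as np, cv2
from station import arm
def world(cam,us,vs,d,st=None):
    c=arm.get_calibration(cam); K=np.array(c["mtx"]);k=c["k1"]
    x=(np.asarray(us,float)-K[0,2])/K[0,0]; y=(np.asarray(vs,float)-K[1,2])/K[1,1]
    rd=np.hypot(x,y); r=rd.copy()
    for _ in range(20): r=rd/(1+k*r*r)
    s=1/(1+k*r*r); P=np.stack([x*s*d,y*s*d,d],-1)
    if "R" in c: return (P-np.array(c["t"]))@np.array(c["R"])
    from scipy.spatial.transform import Rotation as Ro
    M=np.array(c["mount"]); P=P@M[:3,:3].T+M[:3,3]
    return P@Ro.from_euler('xyz',st["ee_rot"]).as_matrix().T+np.array(st["eef_pos"])
E
python3 - <<'E'
from h import *
s=arm.get_state(); print(s, arm.hold_point_z)
for cam in ("scene","top"):
    im,d=arm.grab_frame(cam); cv2.imwrite(f"pics/{cam}0.png",im[:,:,::-1])
    for t in ("card_cabinet","left_support","right_support","flap","tape_roll","parts_tin"):
        for r in arm.trace(t,cam)[:2]:
            m=r["mask"]&(d>0); v,u=np.nonzero(m)
            if len(u)<5: print(cam,t,r["score"],r["extent"]);continue
            P=world(cam,u,v,d[v,u]); print(cam,t,round(r["score"],2),r["extent"],np.median(P,0).round(3),np.percentile(P,3,axis=0).round(3),np.percentile(P,97,axis=0).round(3))
E
```

```text
{'t': 0.0, 'q': array([ 1.62007610e+00,  3.59397824e-01,  1.10810355e-02, -3.68302072e-04,
       -1.22409046e+00, -2.88102054e-01]), 'qd': array([ 1.39997819e-03,  5.47513273e-04, -1.68351614e-05, -1.97002370e-03,
       -1.02553990e-04, -8.40350755e-04]), 'joint_efforts': array([-4.65759440e-04, -5.82719707e+01,  2.93047982e+01,  6.99723870e+00,
        6.73446018e-03, -1.78112741e-04]), 'eef_pos': array([0.15957922, 0.65537261, 0.22562199]), 'ee_rot': array([ 3.13994974e+00, -1.25806315e-04, -2.38947606e-01]), 'force': array([-0.44857925, -0.22432214, -0.04084115]), 'moment': array([-0.00069812,  0.02470019,  0.03312575]), 'gripper_force': 0.0, 'width': 0.08750349690856857} 0.0188
scene card_cabinet 0.94 [249.5, 140.5, 156.1, 130.5] [0.626 0.035 0.078] [ 0.557 -0.046  0.009] [0.722 0.209 0.119]
scene left_support 0.84 [246.8, 185.1, 34.4, 35.1] [0.55  0.15  0.033] [0.538 0.144 0.019] [0.592 0.161 0.084]
scene right_support 0.76 [302.5, 227.4, 34.8, 41.5] [ 0.573 -0.018  0.033] [ 0.561 -0.024  0.017] [ 0.621 -0.002  0.085]
scene flap 0.87 [262.6, 148.8, 96.9, 103.0] [0.616 0.063 0.
[... 242 characters left out ...]
 0.001] [ 0.617 -0.083  0.029]
top card_cabinet 0.86 [213.8, 162.9, 142.4, 108.8] [0.657 0.087 0.082] [ 0.579 -0.034  0.032] [0.72  0.208 0.12 ]
top left_support 0.6 [245.5, 244.7, 19.3, 24.5] [0.563 0.154 0.033] [0.542 0.145 0.001] [0.592 0.169 0.086]
top right_support 0.71 [332.1, 227.3, 16.8, 30.3] [ 0.591 -0.011  0.033] [ 0.564 -0.021  0.028] [ 0.621 -0.002  0.087]
top flap 0.93 [226.3, 207.8, 126.2, 37.5] [0.617 0.079 0.094] [ 0.594 -0.03   0.036] [0.64  0.187 0.132]
top tape_roll 0.77 [194.3, 271.7, 34.7, 28.2] [0.511 0.247 0.018] [ 0.481  0.214 -0.001] [0.54  0.278 0.021]
top parts_tin 0.75 [372.9, 229.3, 27.4, 29.4] [ 0.592 -0.116  0.003] [ 0.564 -0.142 -0.002] [ 0.619 -0.088  0.029]
```

Run:
```python
from h import *
for cam in ("scene","top"):
    im,d=arm.grab_frame(cam)
    h=cv2.cvtColor(im,cv2.COLOR_RGB2HSV)
    m=((h[:,:,0]<8)|(h[:,:,0]>172))&(h[:,:,1]>130)&(h[:,:,2]>60)&(d>0)
    v,u=np.nonzero(m);P=world(cam,u,v,d[v,u])
    for lo,hi in ((.10,.2),(-.06,.06)):
        k=(P[:,0]>.5)&(P[:,0]<.66)&(P[:,1]>lo)&(P[:,1]<hi)&(P[:,2]>.04)&(P[:,2]<.1)
        Q=P[k];T=Q[Q[:,2]>.081];print(cam,len(Q),Q.mean(0).round(4),Q.min(0).round(3),Q.max(0).round(3),'top',len(T),T.mean(0).round(4) if len(T) else 0)
    # tab-top edge points of flap / yaw: use flap mask
    r=arm.trace("flap",cam)[0]; v,u=np.nonzero(r["mask"]&(d>0));P=world(cam,u,v,d[v,u])
    k=(P[:,2]>.105)&(P[:,2]<.113)&(P[:,0]>.57)&(P[:,0]<.66);c=np.polyfit(P[k,1],P[k,0],1);print('flap line x=%.4f*y+%.4f'%tuple(c), np.degrees(np.arctan(c[0])),k.sum(),P[k].min(0),P[k].max(0))
a=cv2.imread("pics/scene0.png")[110:330,150:430];b=cv2.imread("pics/top0.png")[110:330,150:430]
cv2.imwrite("pics/a.png",np.vstack([cv2.resize(x,None,fx=1.36,fy=1.36) for x in (a,b)]))
```

```text
scene 228 [0.5456 0.1484 0.0648] [0.538 0.142 0.04 ] [0.556 0.159 0.085] top 42 [0.5459 0.151  0.0833]
scene 298 [ 0.5671 -0.0195  0.0657] [ 0.561 -0.026  0.04 ] [ 0.578 -0.01   0.087] top 55 [ 0.5687 -0.017   0.0846]
flap line x=-0.1778*y+0.6297 -10.081866779968788 447 [ 0.59503565 -0.03659498  0.10502841] [0.64403144 0.19722787 0.11297678]
top 68 [0.5493 0.1506 0.0783] [0.544 0.144 0.041] [0.557 0.16  0.088] top 47 [0.55   0.1526 0.0841]
top 47 [ 0.5716 -0.0158  0.0839] [ 0.565 -0.022  0.079] [ 0.578 -0.009  0.088] top 43 [ 0.5717 -0.0159  0.0843]
flap line x=-0.1731*y+0.6320 -9.822818971621885 147 [ 0.59887035 -0.03440689  0.10505101] [0.63855969 0.1921442  0.11297522]
```

View pics/a.png

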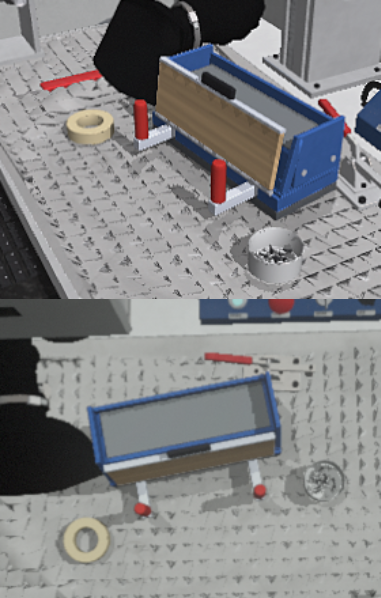

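The posts, flap and bystanders match the detections. The left post's top is at about (142,508) in the lower crop and the right one at about (260,490); the tape and tin are clear of both. Next I'll check the black shape on the left and work out the first move.

```bash
cat >> h.py <<'E'
from scipy.spatial.transform import Rotation as Ro
YAW=np.radians(9.9); CX=np.array([np.cos(YAW),np.sin(YAW)]); CY=np.array([-np.sin(YAW),np.cos(YAW)])
O=0.667*CX-0.0298*CY
def cab(x,y): return O+x*CX+y*CY
def units(xyz,yaw=YAW):
    s=arm.get_state(); R=Ro.from_euler('xyz',s["ee_rot"]).as_matrix()
    return (R.T@(np.array(xyz)-s["eef_pos"])/.025).round(2), -np.degrees(yaw-s["ee_rot"][2])/5
E
python3 - <<'E'
from h import *
for cam,pts in (("top",[(183,192),(170,150),(205,210),(155,215)]),("scene",[(240,150),(300,120)])):
    im,d=arm.grab_frame(cam)
    for u,v in pts: print(cam,u,v,im[v,u],world(cam,[u],[v],d[v,u][None]).round(3))
print(O,cab(-.099,.085))
print(units([.55,.1515,.2256]),units([.55,.1515,.12]))
E
```

```text
top 183 192 [23 23 22] [[0.691 0.286 0.089]]
top 170 150 [21 22 21] [[0.771 0.307 0.105]]
top 205 210 [27 28 28] [[0.657 0.245 0.082]]
top 155 215 [22 17 20] [[0.655 0.354 0.052]]
scene 240 150 [17 18 20] [[0.618 0.385 0.038]]
scene 300 120 [18 19 19] [[0.724 0.306 0.116]]
[0.66219141 0.08532045] [0.55005161 0.15203376]
(array([19.94, 15.91,  0.04]), np.float64(-4.71597315090231)) (array([19.94, 15.91,  4.26]), np.float64(-4.71597315090231))
```

```bash
python3 -m crank '[[[10,8,0,-2.4],[19.9,15.9,0,-4.7],[19.9,15.9,0,-4.7],[19.9,15.9,0,-4.7],[19.9,15.9,0,-4.7],[19.9,15.9,0,-4.7],[19.9,15.9,0,-4.7],[19.9,15.9,0,-4.7],[19.9,15.9,0,-4.7],[19.9,15.9,0,-4.7],[19.9,15.9,0,-4.7],[19.9,15.9,0,-4.7]]]' 0 15
python3 - <<'E'
from h import *
s=arm.get_state(); im,d=arm.grab_frame("wrist"); cv2.imwrite("pics/w1.png",im[:,:,::-1])
h=cv2.cvtColor(im,cv2.COLOR_RGB2HSV)
m=((h[:,:,0]<8)|(h[:,:,0]>172))&(h[:,:,1]>130)&(h[:,:,2]>60)&(d>0)
v,u=np.nonzero(m);P=world("wrist",u,v,d[v,u],s)
for lo,hi in ((.10,.2),(-.06,.06)):
    k=(P[:,0]>.5)&(P[:,0]<.66)&(P[:,1]>lo)&(P[:,1]<hi)&(P[:,2]>.078)&(P[:,2]<.1)
    if k.sum(): print(k.sum(),P[k].mean(0),P[k].min(0),P[k].max(0))
im,d=arm.grab_frame("top"); v,u=np.nonzero((im.max(2)<45)&(d>0));P=world("top",u,v,d[v,u])
k=(P[:,0]>.48)&(P[:,0]<.66)&(P[:,1]>.18)&(P[:,1]<.32)&(P[:,2]<.15)
print('black',k.sum(),P[k].min(0),P[k].max(0))
print(s["eef_pos"],s["ee_rot"],s["t"],units([.55,.152,.045]))
E
```

```text
t: 2.5
eef_pos: [0.5492, 0.1512, 0.2263]
ee_rot: [3.142, 0.0, 0.169]
force: [0.2, -0.6, 0.7]
width: 0.0878
gripper_force: 0.0
375 [0.55025779 0.15379133 0.0849673 ] [0.54200523 0.14634156 0.07812489] [0.5575791  0.16147851 0.08738158]
407 [ 0.57182636 -0.012862    0.08477814] [ 0.56366332 -0.02141499  0.07831339] [ 0.57909806 -0.00579998  0.0874746 ]Traceback (most recent call last):
  File "<stdin>", line 11, in <module>
    return umr_minimum(a, axis, None, out, keepdims, initial, where)
ValueError: zero-size array to reduction operation minimum which has no identity
```

View pics/w1.png

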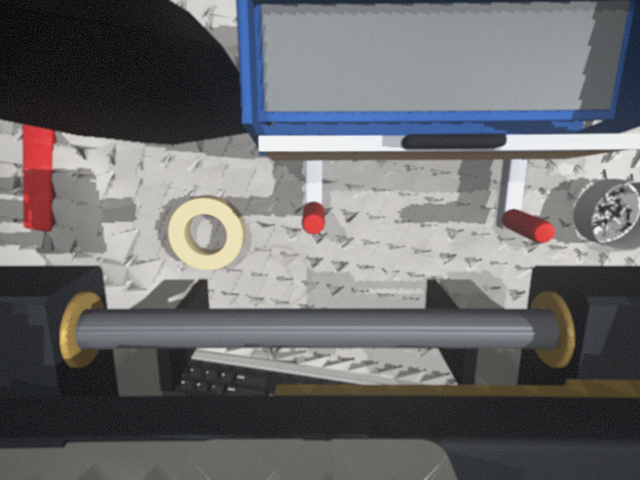

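The wrist view shows the left post at about (313,217), with the tape clear to its left. This agrees with the measurement of (0.550, 0.153), top at 0.085. I'll descend and grip.

```bash
python3 -m crank '[[[0.04,-0.05,2,0],[0.04,-0.05,4,0],[0.04,-0.05,6,0],[0.04,-0.05,7.25,0],[0.04,-0.05,7.25,0]]]' 0 15 && python3 -m crank '[[[0,0,0,0],[0,0,0,0],[0,0,0,0],[0,0,0,0],[0,0,0,0],[0,0,0,0]]]' 1 20
```

```text
t: 3.22
eef_pos: [0.5477, 0.1538, 0.0434]
ee_rot: [3.14, 0.004, 0.173]
force: [0.2, -0.3, -0.4]
width: 0.0878
gripper_force: 0.0
t: 3.98
eef_pos: [0.5498, 0.1533, 0.0453]
ee_rot: [-3.142, 0.0, 0.171]
force: [-0.3, 0.4, -0.0]
width: 0.0331
gripper_force: 0.0
```

```bash
python3 -m crank '[[[0,0,0,0],[0,0,0,0],[0,0,0,0],[0,0,0,0]]]' 1 20 && python3 -m crank '[[[-0.6,0,0,0],[-1.2,0,0,0],[-1.8,0,0,0],[-2.4,0,0,0],[-2.8,0,0,0],[-3.0,0,0,0],[-3.1,0,0,0],[-3.2,0,0,0],[-3.25,0,0,0]]]'
```

```text
t: 4.47
eef_pos: [0.5498, 0.1539, 0.0453]
ee_rot: [-3.141, -0.0, 0.171]
force: [-1.0, 4.8, -1.1]
width: 0.0176
gripper_force: 20.0
t: 5.6
eef_pos: [0.4748, 0.1415, 0.046]
ee_rot: [-3.14, -0.009, 0.173]
force: [24.4, -2.5, -20.4]
width: 0.0175
gripper_force: 19.9
```

```bash
python3 -m crank '[[[0.05,0,0,0],[0.05,0,0,0],[0.05,0,0,0],[0.05,0,0,0],[0.05,0,0,0],[0.05,0,0,0],[0.05,0,-1,0],[0.05,0,-2.5,0],[0.05,0,-4,0],[0.05,0,-4,0]]]' 0 20
python3 - <<'E'
from h import *
print(units([.572,-.0145,.15]),units([.572,-.0145,.045]))
im,d=arm.grab_frame("scene")
h=cv2.cvtColor(im,cv2.COLOR_RGB2HSV)
m=((h[:,:,0]<8)|(h[:,:,0]>172))&(h[:,:,1]>130)&(h[:,:,2]>60)&(d>0)
v,u=np.nonzero(m);P=world("scene",u,v,d[v,u])
for lo,hi in ((.10,.2),(-.06,.06)):
    k=(P[:,0]>.42)&(P[:,0]<.66)&(P[:,1]>lo)&(P[:,1]<hi)&(P[:,2]>.081)&(P[:,2]<.1)
    if k.sum(): print(k.sum(),P[k].mean(0),(P[k,:2].mean(0)-O)@np.array([CX,CY]).T)
E
```

```text
t: 6.85
eef_pos: [0.4727, 0.1408, 0.1483]
ee_rot: [-3.139, -0.005, 0.172]
force: [-0.4, 0.5, -1.0]
width: 0.0879
gripper_force: 0.0
(array([ 2.85,  6.8 , -0.07]), np.float64(-0.010814497615314164)) (array([2.83, 6.81, 4.13]), np.float64(-0.010814497615314164))
43 [0.47261997 0.13885257 0.08335496] [-0.17754486  0.08532784]
59 [ 0.56869212 -0.01710538  0.08431903] [-0.109717  -0.0848254]
```

```bash
python3 -m crank '[[[1.4,3.4,0,0],[2.85,6.8,0,0],[2.85,6.8,0,0],[2.85,6.8,0,0],[2.85,6.8,2,0],[2.85,6.8,4.1,0],[2.85,6.8,4.1,0],[2.85,6.8,4.1,0]]]' 0 20 && python3 -m crank '[[[0,0,0,0],[0,0,0,0],[0,0,0,0],[0,0,0,0],[0,0,0,0],[0,0,0,0],[0,0,0,0],[0,0,0,0],[0,0,0,0],[0,0,0,0]]]' 1 20
```

```text
t: 7.9
eef_pos: [0.5708, -0.0152, 0.0439]
ee_rot: [3.141, -0.0, 0.172]
force: [0.1, 0.4, -0.1]
width: 0.0877
gripper_force: 0.0
t: 9.15
eef_pos: [0.5701, -0.0151, 0.0427]
ee_rot: [-3.141, -0.0, 0.171]
force: [-1.3, 4.8, 0.4]
width: 0.0175
gripper_force: 20.0
```

```bash
python3 -m crank '[[[-0.6,0,0,0],[-1.2,0,0,0],[-1.8,0,0,0],[-2.2,0,0,0],[-2.5,0,0,0],[-2.7,0,0,0],[-2.8,0,0,0],[-2.9,0,0,0]]]'; python3 -c "
from h import *
s=arm.get_state();print((s['eef_pos'][:2]-O)@np.array([CX,CY]).T, (np.array([.4748,.1415])-O)@np.array([CX,CY]).T,s['force'])"
```

```text
t: 10.15
eef_pos: [0.5026, -0.0266, 0.0431]
ee_rot: [-3.141, -0.007, 0.172]
force: [16.1, 3.4, -19.6]
width: 0.0177
gripper_force: 19.9
[-0.17645691 -0.08277597] [-0.17494212  0.08756103] [ 16.05803621   3.41423734 -19.63515154]
```

```bash
python3 -m crank '[[[-0.05,0,0,0],[-0.1,0,0,0],[-0.1,0,0,0]]]' && python3 -m crank '[[[0.05,0,0,0],[0.05,0,0,0],[0.05,0,0,0],[0.05,0,0,0],[0.05,0,0,0],[0.05,0,0,0],[0.05,0,-1,0],[0.05,0,-2.5,0],[0.05,0,-4.5,0],[0.05,0,-5.5,0],[0.05,0,-5.5,0]]]' 0 20
python3 - <<'E'
from h import *
C=np.array([CX,CY])
for cam in ("scene","top","wrist"):
    s=arm.get_state(); im,d=arm.grab_frame(cam)
    h=cv2.cvtColor(im,cv2.COLOR_RGB2HSV)
    m=((h[:,:,0]<8)|(h[:,:,0]>172))&(h[:,:,1]>130)&(h[:,:,2]>60)&(d>0)
    v,u=np.nonzero(m);P=world(cam,u,v,d[v,u],s)
    for lo,hi in ((.10,.2),(-.06,.06)):
        k=(P[:,0]>.42)&(P[:,0]<.66)&(P[:,1]>lo)&(P[:,1]<hi)&(P[:,2]>.081)&(P[:,2]<.1)
        if k.sum()>8: print(cam,'post',k.sum(),P[k].mean(0).round(4),((P[k,:2].mean(0)-O)@C.T).round(4))
    v,u=np.nonzero(d>0);P=world(cam,u,v,d[v,u],s);q=(P[:,:2]-O)@C.T
    dark=im[v,u].max(1)<70
    k=dark&(P[:,2]>.122)&(P[:,2]<.14)&(abs(q[:,0]+.035)<.03)&(abs(q[:,1])<.06)
    if k.sum()>5: print(cam,'tab',k.sum(),q[k].mean(0),np.ptp(q[k],0),q[k].min(0),P[k,2].max())
    k=(abs(P[:,2]-.098)<.004)&(q[:,0]>.02)&(q[:,0]<.09)&(abs(q[:,1])<.1)
    if k.sum()>5: print(cam,'backwall',k.sum(),np.percentile(q[k,0],[5,50,95]), np.degrees(np.polyfit(q[k,1],q[k,0],1)[0]))
    if cam=="scene":cv2.imwrite("pics/s2.png",cv2.resize(im[100:340,160:440,::-1],None,fx=2,fy=2))
print(arm.get_state()["eef_pos"], arm.get_state()["t"])
E
```

```text
t: 10.52
eef_pos: [0.5024, -0.0266, 0.0433]
ee_rot: [-3.141, -0.011, 0.173]
force: [18.4, 2.2, -20.0]
width: 0.0179
gripper_force: 19.9
t: 11.9
eef_pos: [0.4987, -0.0279, 0.1826]
ee_rot: [-3.141, -0.005, 0.172]
force: [-0.4, -0.1, -0.3]
width: 0.0879
gripper_force: 0.0
scene post 46 [0.4722 0.1378 0.0835] [-0.1781  0.0844]
scene post 61 [ 0.5016 -0.0293  0.0844] [-0.1779 -0.0853]
scene tab 113 [-0.04330633 -0.01382485] [0.00959843 0.03564014] [-0.04724943 -0.02809817] 0.1340884405175188
scene backwall 217 [0.04371834 0.04596093 0.04997746] -0.18015120350610975
top tab 109 [-0.04023798  0.00074218] [0.0057582  0.05464928] [-0.04265019 -0.02646617] 0.13568218364051826
top backwall 356 [0.0473284  0.05010896 0.05316067] 0.14630231165525548
wrist post 561 [0.476  0.1392 0.0848] [-0.1741  0.0851]
wrist post 498 [ 0.5048 -0.0265  0.0851] [-0.1743 -0.083 ]
[ 0.49686736 -0.02832611  0.17952652] 12.05
```

View pics/s2.png

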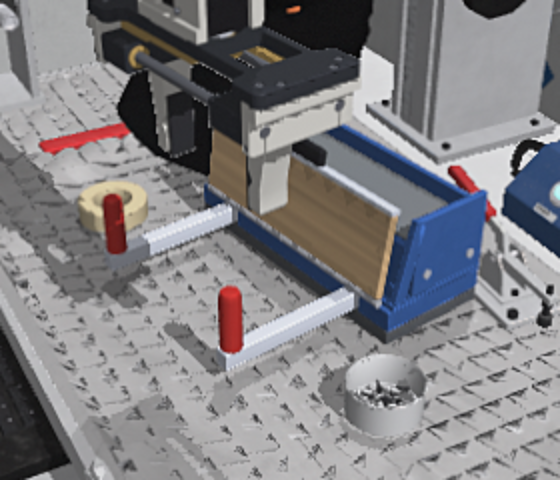

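Both posts are now the same distance out, at about (115,222) and (230,318). The flap is still up, and the tape and tin haven't moved. I'll take a higher wrist view to check the full extension against the cabinet body.

```bash
python3 -m crank '[[[-0.4,-1.5,-2,0],[-0.4,-3,-4,0],[-0.4,-4,-5,0],[-0.4,-4,-5,0],[-0.4,-4,-5,0],[-0.4,-4,-5,0]]]' 1 20
python3 - <<'E'
from h import *
C=np.array([CX,CY])
s=arm.get_state(); im,d=arm.grab_frame("wrist"); print(s["eef_pos"],s["qd"].round(3))
cv2.imwrite("pics/w2.png",im[:,:,::-1])
v,u=np.nonzero(d>0);P=world("wrist",u,v,d[v,u],s);q=(P[:,:2]-O)@C.T;c=im[v,u].astype(int)
red=(c[:,0]>90)&(c[:,1]<60)
for sg in (1,-1):
    k=red&(P[:,2]>.08)&(P[:,2]<.09)&(abs(q[:,1]-sg*.085)<.02)&(q[:,0]<-.1); print('post',k.sum(),(q[k].min(0)+q[k].max(0))/2,P[k,2].max())
blue=(c[:,2]>c[:,0]+40)
for n,k in (('back',blue&(abs(P[:,2]-.098)<.004)&(q[:,0]>.02)&(q[:,0]<.09)&(abs(q[:,1])<.1)),
  ('cheekL',blue&(abs(P[:,2]-.109)<.005)&(q[:,1]>.11)),('cheekR',blue&(abs(P[:,2]-.109)<.005)&(q[:,1]<-.11)),
  ('floor',(abs(P[:,2]-.082)<.004)&(abs(q[:,1])<.11)&(q[:,0]>-.05)&(q[:,0]<.07)),
  ('dark',(c.max(1)<70)&(P[:,2]>.12)&(P[:,2]<.145)&(abs(q[:,0]+.035)<.03)&(abs(q[:,1])<.06)),
  ('edge',(abs(P[:,2]-.115)<.006)&(abs(q[:,1])<.1)&(abs(q[:,1])>.045)&(abs(q[:,0]+.04)<.03))):
    print(n,k.sum(), np.percentile(q[k],[1,50,99],axis=0).round(4).tolist() if k.sum() else '', np.percentile(P[k,2],[5,50,95]).round(4) if k.sum() else '')
E
```

```text
t: 12.8
eef_pos: [0.4701, 0.0679, 0.3038]
ee_rot: [3.141, 0.003, 0.171]
force: [0.2, 0.1, -0.5]
width: 0.0329
gripper_force: 0.0
[0.47011805 0.06786878 0.3038231 ] [-0.002 -0.002  0.008  0.003 -0.003 -0.001]
post 9 [-0.17169719  0.08308776] 0.08480518759141348
post 41 [-0.17399164 -0.07808992] 0.08569882372503987
back 0  
cheekL 1 [[-0.0305, 0.1243], [-0.0305, 0.1243], [-0.0305, 0.1243]] [0.1055 0.1055 0.1055]
cheekR 0  
floor 981 [[-0.0499, -0.1076], [-0.0255, 0.0376], [-0.0234, 0.1086]] [0.0795 0.0809 0.0843]
dark 1265 [[-0.0446, -0.0259], [-0.0422, 0.002], [-0.0375, 0.0298]] [0.1224 0.1324 0.1345]
edge 2562 [[-0.0468, -0.0993], [-0.0428, -0.0451], [-0.0369, 0.0987]] [0.1106 0.119  0.1205]
```

View pics/w2.png

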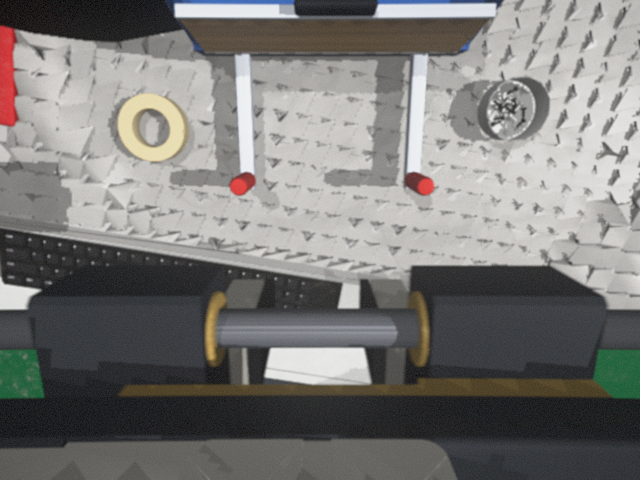

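The wrist view shows both bars equally long, with posts at about (242,183) and (420,183), and the flap edge along row 12. The next move is over the tray, with another look at the cabinet's walls.

```bash
python3 -c "
from h import *
print(units([*cab(-.06,.0),.25]))"; python3 -m crank '[[[2,0,0.5,0],[4,0,1,0],[5,0,2,0],[5,0,2,0],[5,0,2,0],[5,0,2,0]]]' 1 20
python3 - <<'E'
from h import *
C=np.array([CX,CY])
s=arm.get_state(); im,d=arm.grab_frame("wrist"); print((s["eef_pos"][:2]-O)@C.T,s["eef_pos"])
v,u=np.nonzero(d>0);P=world("wrist",u,v,d[v,u],s);q=(P[:,:2]-O)@C.T;c=im[v,u].astype(int)
blue=(c[:,2]>c[:,0]+40)
for n,k in (('back',blue&(abs(P[:,2]-.098)<.004)&(q[:,0]>.02)&(q[:,0]<.09)&(abs(q[:,1])<.1)),
  ('cheekL',blue&(abs(P[:,2]-.109)<.005)&(q[:,1]>.11)&(q[:,1]<.15)),('cheekR',blue&(abs(P[:,2]-.109)<.005)&(q[:,1]<-.11)&(q[:,1]>-.15)),
  ('floor',(abs(P[:,2]-.082)<.005)&(abs(q[:,1])<.11)&(q[:,0]>-.05)&(q[:,0]<.07)),
  ('dark',(c.max(1)<70)&(P[:,2]>.12)&(P[:,2]<.145)&(abs(q[:,0]+.035)<.03)&(abs(q[:,1])<.06)),
  ('edge',(abs(P[:,2]-.115)<.006)&(abs(q[:,1])<.1)&(abs(q[:,1])>.045)&(abs(q[:,0]+.04)<.03))):
    print(n,k.sum(), np.percentile(q[k],[1,50,99],axis=0).round(4).tolist() if k.sum() else '', np.percentile(P[k,2],[5,50,95]).round(4) if k.sum() else '')
print(units([*cab(-.005,0),.22]))
E
```

```text
(array([5.29, 0.62, 2.15]), np.float64(-0.02679829377096865))
t: 13.6
eef_pos: [0.5936, 0.0897, 0.2565]
ee_rot: [-3.141, -0.002, 0.171]
force: [-0.9, 0.3, -0.6]
width: 0.0003
gripper_force: 0.0
[-0.066826    0.01610034] [0.59359238 0.08969171 0.25647384]
back 2569 [[0.0453, -0.0983], [0.0483, -0.0006], [0.0511, 0.0981]] [0.0973 0.0987 0.1   ]
cheekL 1438 [[-0.0288, 0.1241], [0.0111, 0.1269], [0.0502, 0.1315]] [0.1052 0.1092 0.1108]
cheekR 1162 [[-0.0288, -0.1277], [0.0117, -0.1241], [0.0496, -0.1211]] [0.1081 0.1096 0.1109]
floor 29048 [[-0.0268, -0.1078], [0.0112, -0.0002], [0.0455, 0.1078]] [0.0808 0.0827 0.084 ]
dark 630 [[-0.0419, -0.0255], [-0.039, 0.0015], [-0.0358, 0.0293]] [0.1319 0.1333 0.1345]
edge 1981 [[-0.0455, -0.099], [-0.0409, -0.0454], [-0.0366, 0.0988]] [0.1179 0.1193 0.1206]
(array([2.47, 0.65, 1.47]), np.float64(-0.014993931263508172))
```

The tray floor and walls put the cabinet origin 6.5 mm further back than I assumed. That places both posts at x = -0.182, fully out. Next: down into the tray behind the tab.

```bash
sed -i 's/^O=.*/O=(0.667+.0065)*CX+(-0.0298+.0015)*CY/' h.py; python3 -m crank '[[[1.2,0.3,0,0],[2.3,0.58,0,0],[2.3,0.58,0,0],[2.3,0.58,2,0],[2.3,0.58,4,0],[2.3,0.58,5.5,0],[2.3,0.58,6.3,0],[2.3,0.58,6.3,0],[2.3,0.58,6.3,0]]]' 1 20; python3 -c "
from h import *
s=arm.get_state();print((s['eef_pos'][:2]-O)@np.array([CX,CY]).T, s['eef_pos'][2])"
```

```text
t: 14.78
eef_pos: [0.6534, 0.0858, 0.0996]
ee_rot: [-3.141, -0.002, 0.172]
force: [-0.2, -0.5, -0.3]
width: 0.0004
gripper_force: 0.0
[-0.01506611  0.00045838] 0.09959050071638201
```

```bash
python3 -m crank '[[[-0.4,0,0,0],[-0.7,0,0,0],[-1.0,0,0,0],[-1.3,0,0,0],[-1.6,0,0,0],[-1.9,0,0,0],[-2.2,0,0,0],[-2.5,0,0,0],[-2.65,0,0,0],[-2.65,0,0,0]]]'
python3 - <<'E'
from h import *
s=arm.get_state();print((s['eef_pos'][:2]-O)@np.array([CX,CY]).T, s['eef_pos'][2])
im,d=arm.grab_frame("scene");cv2.imwrite("pics/s3.png",cv2.resize(im[100:340,160:440,::-1],None,fx=2,fy=2))
E
```

```text
t: 16.02
eef_pos: [0.5871, 0.074, 0.0978]
ee_rot: [3.142, 0.001, 0.171]
force: [-0.1, 0.1, 0.5]
width: 0.0007
gripper_force: 0.0
[-0.08244329  0.00024384] 0.09782929589689625
```

View pics/s3.png

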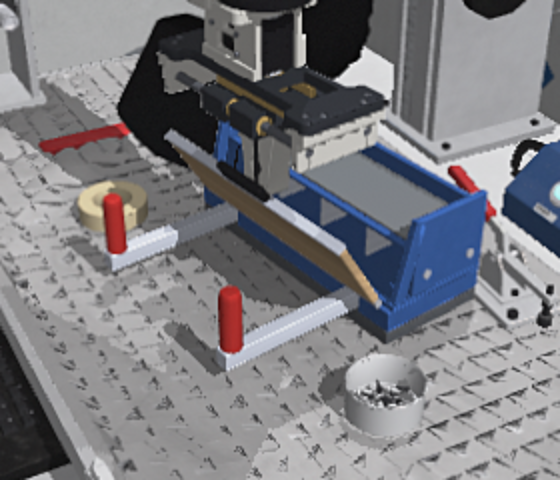

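The flap now leans forward with its edge at about (270,195), and the finger is behind the tab. I'll continue along the arc and press down.

```bash
python3 -m crank '[[[-0.35,0,0.2,0],[-0.65,0,0.4,0],[-0.9,0,0.75,0],[-1.15,0,1.1,0],[-1.3,0,1.4,0],[-1.42,0,1.7,0],[-1.5,0,2.0,0],[-1.52,0,2.2,0],[-1.52,0,2.35,0],[-1.52,0,2.45,0],[-1.52,0,2.5,0]]]'
python3 - <<'E'
from h import *
s=arm.get_state();print((s['eef_pos'][:2]-O)@np.array([CX,CY]).T, s['eef_pos'][2])
E
```

```text
t: 17.45
eef_pos: [0.5499, 0.0675, 0.0398]
ee_rot: [3.141, -0.0, 0.173]
force: [-23.7, 1.2, 60.9]
width: 0.0004
gripper_force: 30.2
[-0.1201328   0.00025651] 0.03983926039274721
```

```bash
python3 -m crank '[[[0,0,-0.3,0],[0,0,-1.5,0],[0,0,-3.5,0],[0,0,-5.5,0],[0,0,-7,0],[-1,0,-8,0],[-1,0,-8,0],[-1,0,-8,0]]]'
python3 - <<'E'
from h import *
C=np.array([CX,CY])
for cam in ("scene","top","wrist"):
    s=arm.get_state(); im,d=arm.grab_frame(cam)
    if cam=="scene":cv2.imwrite("pics/s4.png",cv2.resize(im[100:340,160:440,::-1],None,fx=2,fy=2))
    v,u=np.nonzero(d>0);P=world(cam,u,v,d[v,u],s);q=(P[:,:2]-O)@C.T;c=im[v,u].astype(int)
    k=(q[:,0]>-.14)&(q[:,0]<-.066)&(abs(q[:,1])<.112)&(abs(P[:,2]-.04)<.03)
    if k.sum()>50:
        A=np.c_[q[k],np.ones(k.sum())];print(cam,k.sum(),'plane slopes,z',np.linalg.lstsq(A,P[k,2],rcond=None)[0].round(4),np.median(P[k,2]))
    red=(c[:,0]>90)&(c[:,1]<60)
    for sg in (1,-1):
        k=red&(P[:,2]>.081)&(P[:,2]<.09)&(abs(q[:,1]-sg*.085)<.02)&(q[:,0]<-.1)
        if k.sum()>8: print(cam,'post',k.sum(),q[k].mean(0).round(4))
E
```

```text
t: 18.45
eef_pos: [0.5254, 0.0634, 0.2347]
ee_rot: [-3.141, 0.0, 0.171]
force: [-0.4, 0.8, -1.1]
width: 0.0004
gripper_force: 0.0
scene 3219 plane slopes,z [0.0071 0.0014 0.0409] 0.040244921306427574
scene post 43 [-0.184   0.0831]
scene post 64 [-0.1848 -0.0865]
top 374 plane slopes,z [0.0054 0.0061 0.0404] 0.03944942459473018
wrist 24430 plane slopes,z [ 0.0011 -0.0005  0.0408] 0.040712346833979396
wrist post 39 [-0.1749  0.0841]
wrist post 45 [-0.1759 -0.0803]
```

View pics/s4.png

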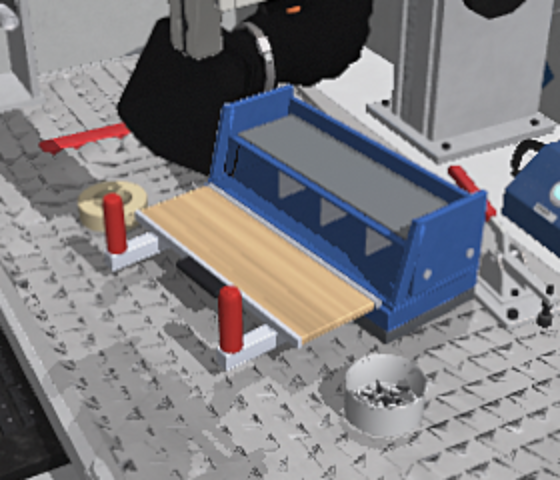

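The flap lies level at z = 0.040 on both bars, posts at about (115,222) and (230,318). The supports, tape and tin are unchanged, and the arm is clear.

```bash
python3 -c "
from station import arm
print(arm.job_done())"
```

```text
the job is handed in; nothing more can be done
None
```

The job is handed in: both supports were pulled fully out with the flap still up, then the flap was swung down and measured level on them (top at z = 0.040 m), and the tape roll and tin were left untouched.

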